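# Put the plug gauge back in its hole by feel

### The job

Take the plug gauge that stands on the round cork pad and put it back in the rack, in the hole made for its diameter: the hole strip has play along its channel, so feel lightly for the hole, then let the gauge down while holding it until it stands upright on the floor of the hole, and let go. Never press on the rack with more than 35 N, do not tip any gauge over, and leave the two gauges on the plate and the other things where they are.

Things in the scene. Friction and masses are not known exactly. Their poses are not given: they have to be found in the camera images.
- gauge16: Loose plug gauge: an upright steel measuring pin 16 mm in diameter and 40 mm long (foot chamfered 0.6 mm), with a thinner round aluminium handle on top, 14 mm diameter and 50 mm long, the same on all gauges; 90 mm tall in all, about 85 g. Origin: centre of the foot's underside; z up along the pin and handle.
- gauge20: Loose plug gauge: an upright steel measuring pin 20 mm in diameter and 40 mm long (foot chamfered 0.6 mm), with a thinner round aluminium handle on top, 14 mm diameter and 50 mm long, the same on all gauges; 90 mm tall in all, about 120 g. Origin: centre of the foot's underside; z up along the pin and handle.
- gauge24: Loose plug gauge: an upright steel measuring pin 24 mm in diameter and 40 mm long (foot chamfered 0.6 mm), with a thinner round aluminium handle on top, 14 mm diameter and 50 mm long, the same on all gauges; 90 mm tall in all, about 165 g. Origin: centre of the foot's underside; z up along the pin and handle.
- pad: Fixed round cork pad, 60 mm diameter, 6 mm thick. Origin: centre of its underside on the bench. One gauge, which of the three varies, stands at its centre: that is the one to put away.
- plate: Fixed flat aluminium plate, 70 (x) x 160 (y) x 6 mm, on which the other two gauges stand and must stay. Origin: centre of its underside.
- place_a (a point): Point on top of the plate, 50 mm from its centre towards -y; one gauge stands within a few mm of it and must stay.
- place_b (a point): Point on top of the plate, 50 mm from its centre towards +y; one gauge stands within a few mm of it and must stay.
- rack: Fixed aluminium channel 66 (x) x 236 (y) mm, side walls 26 mm, end walls 36 mm high, holding a grey plastic strip, 52 x 198 mm, flat top 46 mm above the bench, with a row along y of five round holes for 12, 16, 20, 24, 28 mm pins, 36 mm apart, growing towards +y. The strip has 26 mm of play along y between the end walls (6 mm thick). Origin: centre of the underside; turned any way round.
- hole12 (a point): Where the mouth of the 12 mm pin's hole (centre, at the strip's top) would be with the strip pushed against the rack's -y end wall. The strip now stands 4 to 22 mm away from that wall, so the real hole is 4 to 22 mm from here towards the rack's +y (same for all five); about 40 N would shift it. Hole 13.5 mm wide, 30 mm deep, flat floor, rim chamfered 0.6 mm.
- hole16 (a point): Where the mouth of the 16 mm pin's hole (centre, at the strip's top) would be with the strip pushed against the rack's -y end wall. The strip now stands 4 to 22 mm away from that wall, so the real hole is 4 to 22 mm from here towards the rack's +y (same for all five); about 40 N would shift it. Hole 17.5 mm wide, 30 mm deep, flat floor, rim chamfered 0.6 mm.
- hole20 (a point): Where the mouth of the 20 mm pin's hole (centre, at the strip's top) would be with the strip pushed against the rack's -y end wall. The strip now stands 4 to 22 mm away from that wall, so the real hole is 4 to 22 mm from here towards the rack's +y (same for all five); about 40 N would shift it. Hole 21.5 mm wide, 30 mm deep, flat floor, rim chamfered 0.6 mm.
- hole24 (a point): Where the mouth of the 24 mm pin's hole (centre, at the strip's top) would be with the strip pushed against the rack's -y end wall. The strip now stands 4 to 22 mm away from that wall, so the real hole is 4 to 22 mm from here towards the rack's +y (same for all five); about 40 N would shift it. Hole 25.5 mm wide, 30 mm deep, flat floor, rim chamfered 0.6 mm.
- hole28 (a point): Where the mouth of the 28 mm pin's hole (centre, at the strip's top) would be with the strip pushed against the rack's -y end wall. The strip now stands 4 to 22 mm away from that wall, so the real hole is 4 to 22 mm from here towards the rack's +y (same for all five); about 40 N would shift it. Hole 29.5 mm wide, 30 mm deep, flat floor, rim chamfered 0.6 mm.
- bore_ring: Loose aluminium ring, 64 mm outside, 44 mm bore, 35 mm high; a bystander. Origin: centre of its underside.
- v_block: Loose dark steel V-block, 60 x 80 x 55 mm; a bystander. Origin: centre of its underside.
- caliper: Loose caliper lying flat, 230 mm long along its y; a bystander. Origin: under the middle of its beam.
Things that resemble listed ones, but are neither listed nor needed, are in the scene too. What is shaped like the gauge24 but yellow is not meant. Leave any yellow look-alike of the gauge20 alone.

How it is judged:
On the way, in this order (a step that is already met when the one before it is completed fails the run):
1. the gauge is lifted off the pad in the gripper (((height (world z) of gauge16 above 0.02 m and contact force between gauge16 and the fingers above 1 N) or (height (world z) of gauge20 above 0.02 m and contact force between gauge20 and the fingers above 1 N) or (height (world z) of gauge24 above 0.02 m and contact force between gauge24 and the fingers above 1 N))), for 0.2 s.
2. the gauge is on the floor of its own hole, still held (((x of gauge16 in the frame of hole16 between -0.006 and 0.006 m and y of gauge16 in the frame of hole16 between 0.001 and 0.025 m and z of gauge16 in the frame of hole16 below -0.026 m and contact force between gauge16 and the fingers above 1 N) or (x of gauge20 in the frame of hole20 between -0.006 and 0.006 m and y of gauge20 in the frame of hole20 between 0.001 and 0.025 m and z of gauge20 in the frame of hole20 below -0.026 m and contact force between gauge20 and the fingers above 1 N) or (x of gauge24 in the frame of hole24 between -0.006 and 0.006 m and y of gauge24 in the frame of hole24 between 0.001 and 0.025 m and z of gauge24 in the frame of hole24 below -0.026 m and contact force between gauge24 and the fingers above 1 N))), for 0.2 s.
At the end, for the whole second after the job is handed in: The gauge from the pad stands in the hole of its diameter (foot 1 to 25 mm from that hole's point towards the rack's +y, within 6 mm across the row, at least 26 mm below the strip's top), within 0.12 rad of upright, at rest, released; the other two still on the plate (((x of gauge16 in the frame of hole16 between -0.006 and 0.006 m and y of gauge16 in the frame of hole16 between 0.001 and 0.025 m and z of gauge16 in the frame of hole16 below -0.026 m and angle between gauge16's own z axis and vertical below 0.12 rad and linear speed of gauge16 below 0.02 m/s and contact force between gauge16 and the fingers below 0.1 N) or (x of gauge20 in the frame of hole20 between -0.006 and 0.006 m and y of gauge20 in the frame of hole20 between 0.001 and 0.025 m and z of gauge20 in the frame of hole20 below -0.026 m and angle between gauge20's own z axis and vertical below 0.12 rad and linear speed of gauge20 below 0.02 m/s and contact force between gauge20 and the fingers below 0.1 N) or (x of gauge24 in the frame of hole24 between -0.006 and 0.006 m and y of gauge24 in the frame of hole24 between 0.001 and 0.025 m and z of gauge24 in the frame of hole24 below -0.026 m and angle between gauge24's own z axis and vertical below 0.12 rad and linear speed of gauge24 below 0.02 m/s and contact force between gauge24 and the fingers below 0.1 N))); the robot touches nothing.
It fails at once if a gauge presses on the rack with more than 35 N (contact force between any of gauge16, gauge20, gauge24 and rack above 35 N).
It fails at once if the robot itself presses on the rack with more than 35 N (contact force between any of the fingers, the arm and rack above 35 N).
It fails at once if a gauge is tipped over (more than 0.6 rad) (angle between any of gauge16, gauge20, gauge24's own z axis and vertical above 0.6 rad).
It fails at once if a gauge on the plate is moved away from its place (no gauge left within 22 mm of it) ((distance between gauge16 and place_a above 0.022 m and distance between gauge20 and place_a above 0.022 m and distance between gauge24 and place_a above 0.022 m) or (distance between gauge16 and place_b above 0.022 m and distance between gauge20 and place_b above 0.022 m and distance between gauge24 and place_b above 0.022 m)).
It fails at once if a bystander is moved more than 20 mm (distance of any of bore_ring, v_block, caliper from where it was at the start of the episode above 0.02 m).
It also fails if it takes over 72 s, if anything falls off the work surface, if the arm or the gripper's body presses on something with over 40 N, if the wrist force passes 120 N, or if a joint passes its speed limit or range.

### The arm

A 6-joint arm with a two-finger parallel gripper is mounted at the origin on the work surface. World frame = base frame: x ahead of the robot, y to its left, z up, the work surface at z = 0. Lengths are in m, angles in rad, forces in N, time in s.
With the tool pointing down it reaches from about 0.325 to 0.9 m from the base axis. Payload 6.1 kg.
Tool frame: the origin (TCP) lies at the very end of the fingers, on their centre line; the grasp point (between the pads) lies 19 mm behind it (grip_point_offset is the distance from the TCP to the grasp point, in m); x points along the fingers, y is the direction in which the jaws open and shut, and the axes are right-handed (so a half turn about x gives the same grasp; the last joint's range is limited). The gripper opens to 85 mm and grips with 20 to 120 N. Pads are 22 mm wide; open, the fingers measure 114 mm over their backs; the gripper's body (76 mm by 85 mm) begins 54 mm behind the grasp point. The pads swing forward as they close: fully open they stand 13 mm farther back than shut.
Start: joints at [-1.286, 0.22, 1.526, -0, 1.395, -0.126], TCP at [0.25, -0.573, 0.231] pointing down, gripper open.
Joint ranges: [-2.98, 2.98], [-0.91, 2.08], [0.09, 2.57], [-1.24, 4.39], [0.2, 2.65], [-2.68, 2.68]. Speed limits (rad/s): [2.57, 2.57, 3.01, 3.14, 3.14, 3.14].

### API

Orientations are given as a unit quaternion [w, x, y, z].
In Python, from workcell import move_to, line_to, movej, command_gripper, sleep, inverse_kinematics, capture, camera_model, Unreachable, hand_in, trace, current_t, current_joint_positions, current_qd, current_tau, current_ee_pos, current_eef_rot, current_force, current_moment, current_width, grip_point_offset gives the robot as it stands. Calls block until the motion is done:
- move_to(position, orientation): joint-space move of the TCP to a pose.
- line_to(position, ori=None, speed=0.15, stop_force=None): straight line of the TCP; ori=None keeps the orientation; speed is the mean speed in m/s. With stop_force (N) it stops when the force on the tool has changed by that much, and returns True; else False.
- movej(angles): joint-space move.
- command_gripper(opening): finger opening in m; the grip force is fixed at half the most; returns when the fingers have stopped.
- sleep(seconds).
- inverse_kinematics(position, orientation): joint angles nearest the present ones, or None.
- capture(name): name is "scene" or "top"; returns the picture (480x640x3 uint8, red, green, blue); there is no depth.
- camera_model(name): a dict with "vfov" (degrees; the focal length in pixels is half the picture's height over the tangent of half this angle, whatever the lens; pixels are square), "cx", "cy" (the principal point, pixels), "extrinsics" (4x4, takes a point from camera to world coordinates). Camera axes: x right, y down, z forward; pixel columns grow to the right and rows downward; lengths in m; the calibration is good to about 2 mm. A picture is of the moment at which its call begins. camera_model takes no time and is no camera call.
A pose or a line that the arm cannot do raises Unreachable and nothing moves.
- hand_in(): hands the job in, once; it reports no verdict.
Trained networks look in the newest picture that a camera, given by its name, has taken for a name from the list of things; names that differ only in an ending like _2 or _b are one class to them, and where a whole thing is asked for, a point or a joint stands for the part that bears it (a point fixed in the world has none). Each returns a list of dicts, best first, with "score" (0 to 1); they miss things now and then, are a little off and sometimes report something else, mostly with a low value. They report only what shows in the picture. A call takes as long as a camera call. They do not tell look-alikes from the thing itself.
- trace(query, camera): "mask" (480x640 bool, what is visible of it) and "uv" ([column, row] in pixels, amid what is visible of it).
Readings, each from a call of its own:
- current_t(): time.
- current_joint_positions(): joint angles.
- current_qd(): joint speeds.
- current_tau(): joint torques, N m.
- current_ee_pos(): TCP position.
- current_eef_rot(): TCP orientation.
- current_force(): force on the tool from outside, world axes, zero at the start.
- current_moment(): the same for the moment, N m.
- current_width(): finger opening in m.
Only numpy, scipy, OpenCV 4.12 (cv2) and the standard library are available. Lean on these libraries where they do the work, as an engineer would, in place of code of your own. Each camera call takes 0.05 s, during which the arm holds its last target.

## Working session

There is one attempt and no reset: what is moved stays moved. The work goes in short steps, each a Python script; the robot and the scene stay as the last script left them, time stands still between calls to the robot, and variables do not carry over. Pictures are saved under pics/ and viewed, and the job is handed in when it is done.

```bash
ls; mkdir -p pics; python3 - <<'E'
from workcell import *
import cv2,numpy as np
for n in("scene","top"):
    im=capture(n); cv2.imwrite(f"pics/{n}0.png",im[:,:,::-1])
    m=camera_model(n); print(n,m["vfov"],m["cx"],m["cy"]); print(np.round(m["extrinsics"],3)); print([k for k in m])
print(current_t(),current_ee_pos(),current_eef_rot(),current_width(),grip_point_offset,current_force())
E
```

```text
pics
scene 48.20882190930804 318.1768926669314 240.47165193152682
[[-0.484  0.479 -0.732  1.475]
 [ 0.875  0.242 -0.42   0.476]
 [-0.024 -0.844 -0.536  0.718]
 [ 0.     0.     0.     1.   ]]
['vfov', 'cx', 'cy', 'extrinsics']
top 43.71634725981045 322.9274198627808 244.11190860084636
[[ 0.003 -0.994  0.113  0.465]
 [-1.    -0.005 -0.018  0.003]
 [ 0.019 -0.113 -0.993  1.332]
 [ 0.     0.     0.     1.   ]]
['vfov', 'cx', 'cy', 'extrinsics']
0.1 [ 0.24944434 -0.57244105  0.23025965] [-0.14358309 -0.69219219 -0.14488064  0.69228858] 0.08567936021153467 0.0187 [-0.20629641 -0.5858323  -0.72670395]
```

View pics/scene0.png

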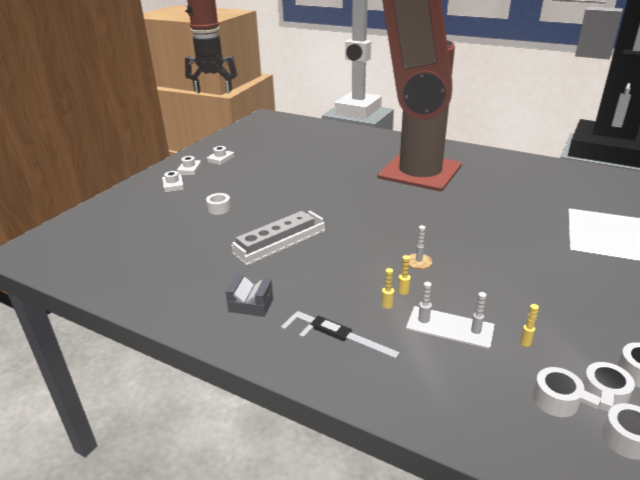

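View pics/top0.png

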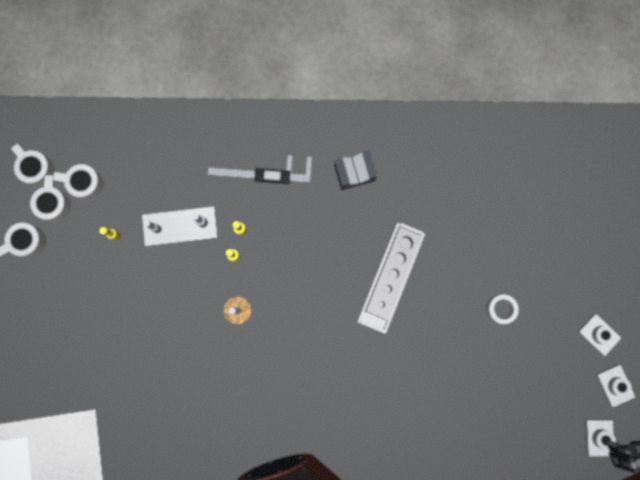

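The scene shows the grey gauge on the cork pad at scene (420,245), top (237,310). Two grey gauges are on the plate at scene (426,303) and (480,315). The yellow look-alikes are at scene (388,290), (404,275) and (529,325). The rack is at scene (280,235), with its small-hole end nearer the robot. By the description, I want the grey gauge on the cork pad.

```bash
cat > h.py <<'E'
from workcell import *
import cv2,numpy as np
def K(n):
    m=camera_model(n); f=240/np.tan(np.radians(m["vfov"])/2); return m,f
def ray(n,uv):
    m,f=K(n); E=np.array(m["extrinsics"]); d=E[:3,:3]@np.array([(uv[0]-m["cx"])/f,(uv[1]-m["cy"])/f,1]); return E[:3,3],d
def atz(n,uv,z):
    o,d=ray(n,uv); return o+d*(z-o[2])/d[2]
def proj(n,p):
    m,f=K(n); E=np.array(m["extrinsics"]); c=E[:3,:3].T@(np.array(p)-E[:3,3]); return np.array([m["cx"]+f*c[0]/c[2],m["cy"]+f*c[1]/c[2]])
E
python3 - <<'E'
from h import *
s=cv2.imread("pics/scene0.png");t=cv2.imread("pics/top0.png")
a=cv2.resize(s[215:345,370:500],(600,600),interpolation=cv2.INTER_CUBIC)
cv2.imwrite("pics/c1.png",a)
b=cv2.resize(t[215:340,345:440],(456,600),interpolation=cv2.INTER_CUBIC)
cv2.imwrite("pics/c2.png",b)
for q in ("gauge16","gauge20","gauge24","pad","plate","rack","bore_ring","v_block","caliper"):
  for c in("scene","top"):
    for r in trace(q,c)[:4]:
        ys,xs=np.nonzero(r["mask"]); print(q,c,round(r["score"],2),np.round(r["uv"],1),xs.min(),xs.max(),ys.min(),ys.max(),len(xs),np.round(atz(c,[xs.mean(),ys.mean()],0.006),3))
        if q in("pad","plate","rack"): np.save(f"m_{q}_{c}.npy",r["mask"]) if r is trace else None
E
```

```text
gauge16 scene 0.89 [402.6 279.5] 399 410 256 294 340 [0.548 0.163 0.006]
gauge16 scene 0.8 [531.7 329.3] 521 538 304 346 402 [0.59  0.438 0.006]
gauge16 scene 0.67 [428.2 309. ] 419 430 283 322 310 [0.622 0.237 0.006]
gauge16 scene 0.67 [387.4 290. ] 382 393 268 308 362 [0.61  0.149 0.006]
gauge16 top 0.69 [198.  220.1] 192 207 215 227 144 [0.667 0.254 0.006]
gauge16 top 0.63 [236.8 229.9] 232 245 222 235 149 [0.65  0.167 0.006]
gauge16 top 0.51 [110.6 234.6] 100 120 228 240 166 [0.637 0.451 0.006]
gauge16 top 0.49 [234.1 310.9] 229 239 308 314 69 [0.468 0.174 0.006]
gauge20 scene 0.89 [402.6 279.5] 399 410 256 294 340 [0.548 0.163 0.006]
gauge20 scene 0.8 [531.7 329.3] 521 538 304 346 402 [0.59  0.438 0.006]
gauge20 scene 0.67 [428.2 309. ] 419 430 283 322 310 [0.622 0.237 0.006]
gauge20 scene 0.67 [387.4 290. ] 382 393 268 308 362 [0.61  0.149 0.006]
gauge20 top 0.69 [198.  220.1] 192 207 215 227 144 [0.667 0.254 0.006]
gauge20 top 0.63 [236.8 229.9] 232 245 222 235 149 [0.65  0.167 0.006]
gauge20 top 0.51 [110.6 234.6] 100 120 228 240 166 [0.637 0.451 0.006]
gauge20 top 0.49 [234.
[... 1016 characters left out ...]
3 3428 [ 0.541 -0.171  0.006]
bore_ring scene 0.58 [218.5 202.1] 207 230 193 214 442 [ 0.459 -0.425  0.006]
bore_ring top 0.97 [507.3 305.6] 486 517 295 323 513 [ 0.473 -0.417  0.006]
v_block scene 0.94 [250.1 297.6] 226 273 274 316 1579 [ 0.763 -0.106  0.006]
v_block scene 0.69 [450.5 327.4] 407 494 307 348 1869 [0.664 0.306 0.006]
v_block scene 0.23 [481.3 318.5] 471 485 293 333 330 [0.603 0.341 0.006]
v_block top 0.56 [355.5 172. ] 334 376 151 189 1202 [ 0.784 -0.093  0.006]
v_block top 0.39 [178.8 229.1] 142 216 207 245 2026 [0.654 0.299 0.006]
caliper scene 0.77 [328.8 331.8] 283 397 311 356 1113 [0.777 0.104 0.006]
caliper top 0.56 [269.2 172.4] 208 310 156 183 1081 [0.775 0.108 0.006]
```

```bash
sleep 0.1; ls pics
```

```text
c1.png
c2.png
scene0.png
top0.png
```

View pics/c1.png

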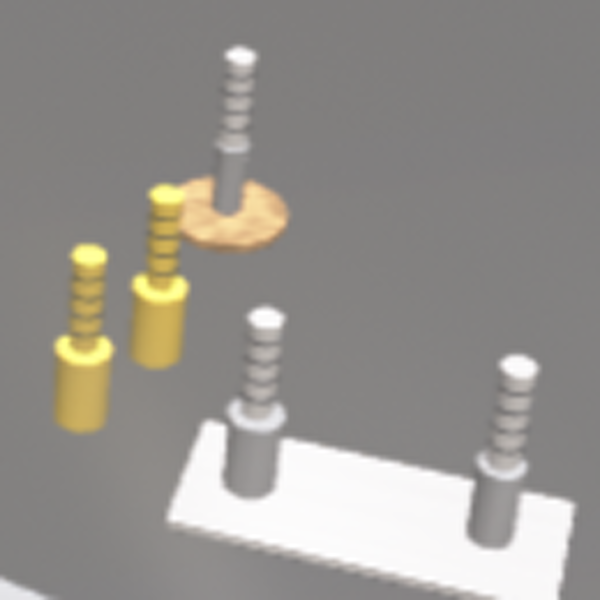

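View pics/c2.png

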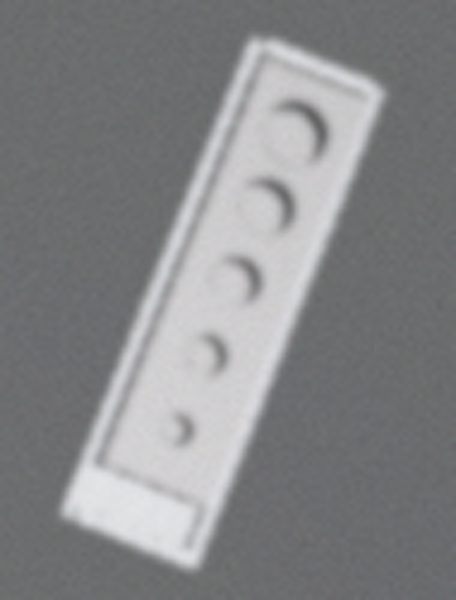

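The crop (c1) confirms the pad gauge is the thinnest. Its pin is about 30 crop px wide against a 27 px handle, which makes it gauge16. The plate holds the two thicker ones. In c2 the hole16 mouth is at about (207,356) crop px, with a gap at the small-hole end.

```bash
python3 - <<'E'
from h import *
s=cv2.imread("pics/scene0.png")
cv2.imwrite("pics/c3.png",cv2.resize(s[205:270,225:335],(792,468),interpolation=cv2.INTER_CUBIC))
cv2.imwrite("pics/c4.png",cv2.resize(cv2.imread("pics/top0.png")[290:330,215:265],(750,600),interpolation=cv2.INTER_CUBIC))
H={}
for d,(x,y) in {28:(296,134),24:(265,207),20:(236,281),16:(207,356),12:(178,430)}.items():
    uv=[(x+.5)/4.8-.5+345,(y+.5)/4.8-.5+215]; H[d]=atz("top",uv,.046); print(d,np.round(uv,1),H[d],proj("scene",H[d]))
p=[H[d] for d in(12,16,20,24,28)]
print([np.linalg.norm(p[i+1]-p[i]) for i in range(4)], p[4]-p[0])
# tops of end walls corners z=.036
for x,y in ((250,38),(385,93),(62,515),(197,570)):
    uv=[(x+.5)/4.8-.5+345,(y+.5)/4.8-.5+215]; print("corner",atz("top",uv,.036))
# pad
for c in("scene","top"):
    im=capture(c);r=trace("pad",c)[0]["mask"];
    e=cv2.fitEllipse(cv2.convexHull(np.argwhere(r)[:,::-1].astype(np.int32)))
    print(c,e,atz(c,e[0],.006))
E
```

```text
28 [406.3 242.5] [ 0.61624941 -0.20149018  0.046     ] [250.50056278 236.9711083 ]
24 [399.8 257.7] [ 0.58303585 -0.18705945  0.046     ] [263.37511651 231.85987135]
20 [393.8 273.1] [ 0.549582  -0.1736145  0.046    ] [275.60468511 226.75251606]
16 [387.7 288.8] [ 0.51588914 -0.16024916  0.046     ] [287.5110048  221.73888641]
12 [381.7 304.2] [ 0.48285227 -0.14697125  0.046     ] [298.91791631 216.97578782]
[np.float64(0.03560529712974622), np.float64(0.03624695407596723), np.float64(0.03605449199358993), np.float64(0.03621307457274858)] [ 0.13339714 -0.05451893  0.        ]
corner [ 0.66151631 -0.18253899  0.036     ]
corner [ 0.63650512 -0.24408693  0.036     ]
corner [ 0.44489083 -0.09573955  0.036     ]
corner [ 0.42065119 -0.15617332  0.036     ]
scene ((419.2933044433594, 261.09454345703125), (16.651369094848633, 26.101137161254883), 98.66873931884766) [0.47508991 0.17063157 0.006     ]
top ((236.56576538085938, 310.471923828125), (26.64097785949707, 27.331575393676758), 51.40058898925781) [0.46852967 0.16804828 0.006     ]
```

View pics/c3.png

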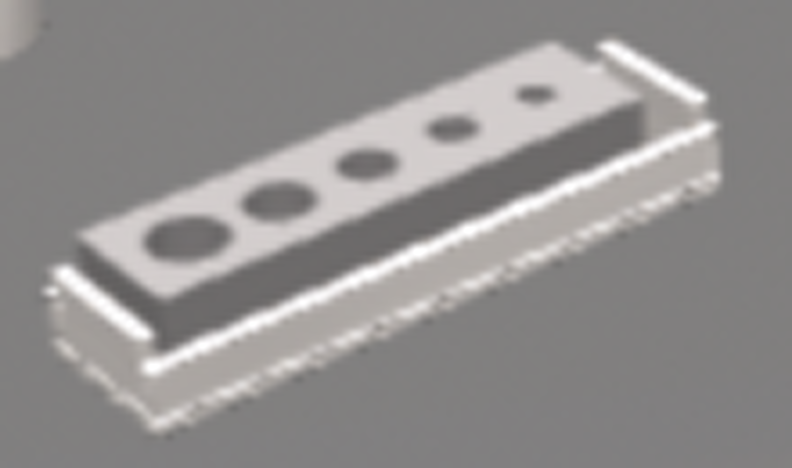

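View pics/c4.png

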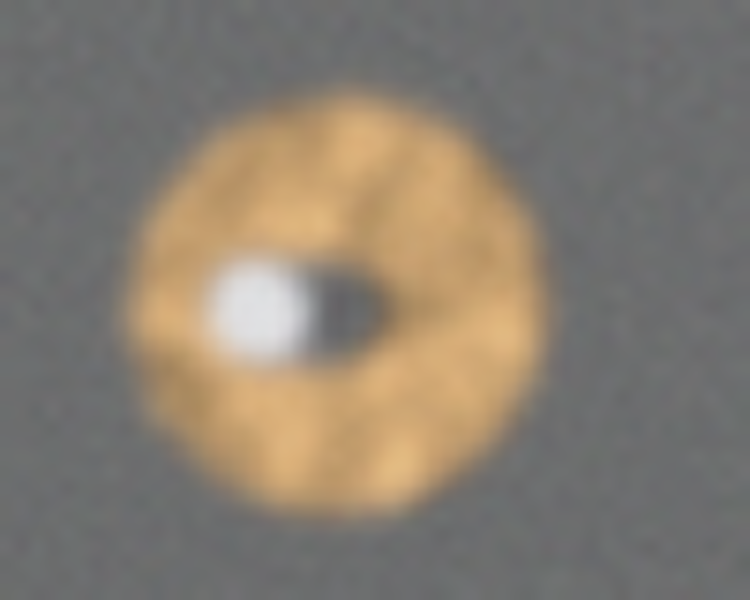

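```bash
cat >> h.py <<'E'
def tri(uvs):
    A=[];b=[]
    for c,uv in uvs.items():
        o,d=ray(c,uv); d=d/np.linalg.norm(d); P=np.eye(3)-np.outer(d,d); A.append(P); b.append(P@o)
    A=np.vstack(A);b=np.hstack(b); x=np.linalg.lstsq(A,b,rcond=None)[0]
    return x,{c:np.round(proj(c,x)-np.array(uv),2) for c,uv in uvs.items()}
E
python3 - <<'E'
from h import *
t=[231.67,310.2]; s=[421.6,226.96]
print(atz("top",t,.096),atz("scene",s,.096),tri({"top":t,"scene":s}))
# pin foot in top? pad centre
for d,x,y in((12,537,94),(16,453,128),(20,368,164),(24,280,201),(28,188,239)):
    uv=[225+(x+.5)/7.2-.5,205+(y+.5)/7.2-.5]; print(d,uv,atz("scene",uv,.046))
E
```

```text
[0.46881405 0.16688866 0.096     ] [0.47242027 0.16782214 0.096     ] (array([0.46889845, 0.16696355, 0.09388967]), {'top': array([ 0.1 , -0.04]), 'scene': array([ 0.1 , -0.01])})
12 [299.15277777777777, 217.625] [ 0.48539707 -0.14477477  0.046     ]
16 [287.4861111111111, 222.34722222222223] [ 0.51845046 -0.15873778  0.046     ]
20 [275.68055555555554, 227.34722222222223] [ 0.55187881 -0.17191423  0.046     ]
24 [263.4583333333333, 232.48611111111111] [ 0.58535243 -0.1852622   0.046     ]
28 [250.68055555555554, 237.76388888888889] [ 0.61898054 -0.19905505  0.046     ]
```

```bash
cat >> h.py <<'E'
from scipy.spatial.transform import Rotation as R
rd=np.array([133.4,-54.5,0]); rd/=np.linalg.norm(rd)
def quat(y):
    x=np.array([0,0,-1.]); M=np.column_stack([x,y,np.cross(x,y)]); q=R.from_matrix(M).as_quat(); return q[[3,0,1,2]]
E
python3 - <<'E'
from h import *
print(current_t())
for sg in(1,-1):
    for p in([.4695,.1672,.18],[.4695,.1672,.054],[.5168,-.1598,.2],[.5168,-.1598,.064]):
        j=inverse_kinematics(p,quat(sg*rd)); print(sg,p,None if j is None else np.round(j,2))
E
```

```text
1.2
1 [0.4695, 0.1672, 0.18] [ 0.18 -0.04  1.91 -0.    1.28  0.57]
1 [0.4695, 0.1672, 0.054] [ 0.18  0.13  1.99 -0.    1.02  0.57]
1 [0.5168, -0.1598, 0.2] [-0.45  0.04  1.78 -0.    1.32 -0.06]
1 [0.5168, -0.1598, 0.064] [-0.45  0.21  1.88 -0.    1.05 -0.06]
-1 [0.4695, 0.1672, 0.18] [ 0.18 -0.04  1.91 -0.    1.28 -2.57]
-1 [0.4695, 0.1672, 0.054] [ 0.18  0.13  1.99 -0.    1.02 -2.57]
-1 [0.5168, -0.1598, 0.2] None
-1 [0.5168, -0.1598, 0.064] None
```

```bash
python3 - <<'E'
from h import *
q=quat(rd)
move_to([.4695,.1672,.20],q)
command_gripper(.05)
line_to([.4695,.1672,.13],q)
print(current_t(),current_ee_pos(),current_width(),current_force())
for c in("scene","top"):
    im=capture(c); cv2.imwrite(f"pics/a_{c}.png",im[:,:,::-1])
s=cv2.imread("pics/a_scene.png")[150:300,340:500]; t=cv2.imread("pics/a_top.png")[240:400,160:330]
cv2.imwrite("pics/a.png",np.hstack([cv2.resize(s,(400,400),interpolation=2),cv2.resize(t,(400,400),interpolation=2)]))
E
```

```text
4.9833 [0.46982817 0.16728406 0.13044597] 0.04976134071241095 [0.453743   0.50289381 0.9765824 ]
```

View pics/a.png

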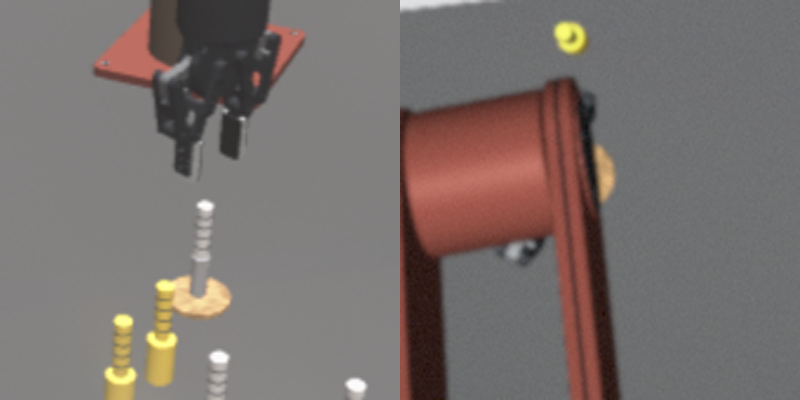

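The picture shows the open jaws straddling the gauge top (scene crop 205,205), with the pad below. The top camera is blocked by the arm. I'll descend and grip.

```bash
python3 - <<'E'
from h import *
q=quat(rd)
hit=line_to([.4695,.1672,.054],q,speed=.06,stop_force=6)
print(hit,current_t(),current_ee_pos())
if not hit:
    im=capture("scene"); cv2.imwrite("pics/b0.png",cv2.resize(im[180:290,360:480,::-1],(600,550),interpolation=2))
    command_gripper(.0)
    print(current_t(),current_width(),current_force(),current_ee_pos())
    im=capture("scene"); cv2.imwrite("pics/b1.png",cv2.resize(im[180:290,360:480,::-1],(600,550),interpolation=2))
E
```

```text
False 6.5 [0.46993763 0.16727784 0.05448902]
6.975 0.012334434474187217 [-0.30675673 -0.17383852  3.67982171] [0.46961207 0.1672714  0.05429932]
```

View pics/b1.png

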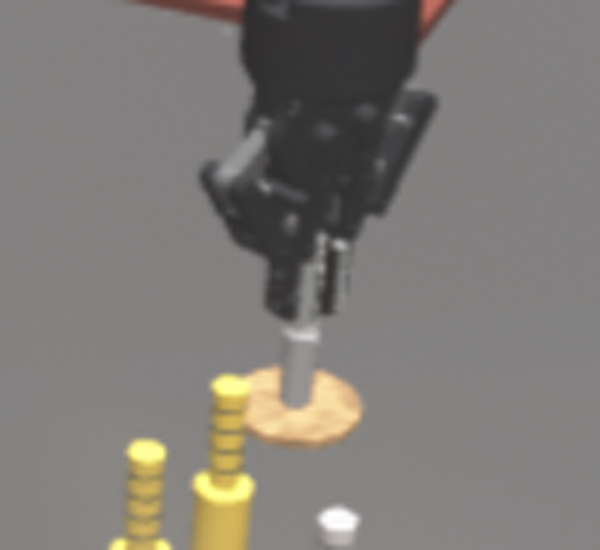

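The gauge is gripped on the handle (width 12.3 mm) with the pads just above the pin. Next I'll lift it and carry it over the rack.

```bash
python3 - <<'E'
from h import *
q=quat(rd)
line_to([.4695,.1672,.17],q,speed=.12)
print(current_t(),current_width(),current_force())
move_to([.5168,-.1598,.17],q)
line_to([.5168,-.1598,.105],q,speed=.1)
sleep(.3)
print(current_t(),current_width(),current_force(),current_ee_pos(),current_moment())
for c in("scene","top"):
    im=capture(c); cv2.imwrite(f"pics/d_{c}.png",im[:,:,::-1])
s=cv2.imread("pics/d_scene.png")[150:270,225:345]
cv2.imwrite("pics/d.png",cv2.resize(s,(600,600),interpolation=2))
t=cv2.imread("pics/d_top.png"); cv2.imwrite("pics/dt.png",t[180:400,280:500])
E
```

```text
8.1417 0.012130140807401275 [ 0.01377166  0.49714706 -1.33940266]
10.4917 0.012946954861070894 [ 0.51941511  0.1898285  -0.80752997] [ 0.51718102 -0.1600148   0.10562171] [-0.02477291 -0.00599027 -0.01848952]
```

View pics/d.png

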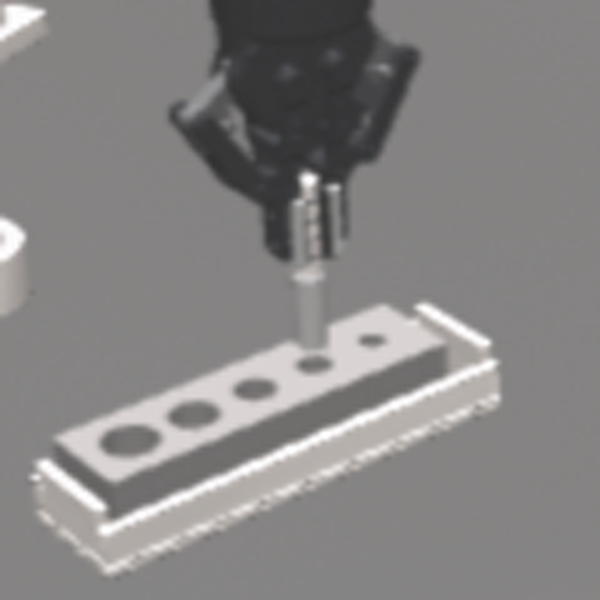

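View pics/dt.png

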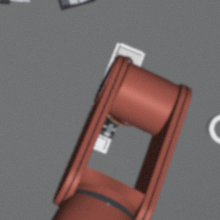

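```bash
python3 - <<'E'
from h import *
im=cv2.imread("pics/d_scene.png")
cv2.imwrite("pics/d2.png",cv2.resize(im[195:235,270:310],(800,800)[:2] if 0 else (600,600),interpolation=cv2.INTER_CUBIC))
p=current_ee_pos(); 
for z in(.0473+.01,.046): print(z,proj("scene",[p[0],p[1],z]),(proj("scene",[p[0],p[1],z])-[269.5,194.5])*15)
print((proj("scene",[p[0]+.001,p[1],.046])-proj("scene",[p[0],p[1],.046]))*15,(proj("scene",[p[0],p[1]+.001,.046])-proj("scene",[p[0],p[1],.046]))*15)
E
```

```text
0.057300000000000004 [287.13979155 218.01413745] [264.59687319 352.71206176]
0.046 [287.39251746 221.96552308] [268.38776183 411.98284627]
[-3.18780812  2.75041759] [5.15201125 1.37647108]
```

View pics/d2.png

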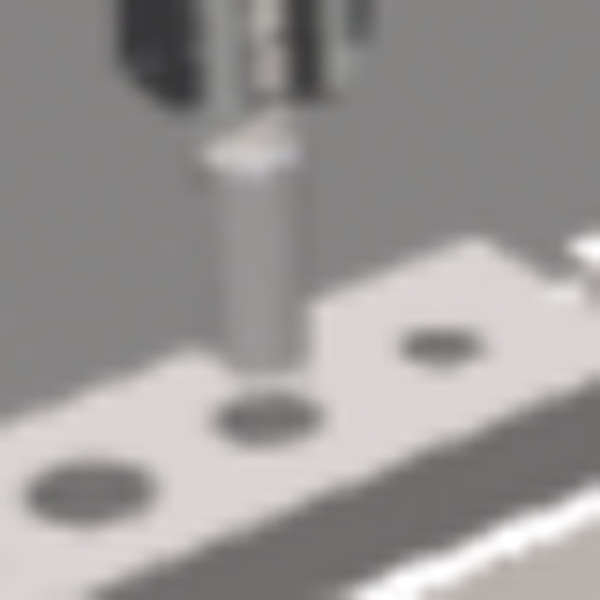

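The crop shows the foot (bottom centre about 263,351) slightly up-image of the hole16 mouth (267,417). Comparing the two in this camera puts the hole about (+1.8,+1.3) mm from the TCP. I'll probe lightly from between the two estimates.

```bash
cat >> h.py <<'E'
def probe(x,y,z0=.097,zmin=.086,sf=5):
    q=quat(rd)
    line_to([x,y,z0],q,speed=.04)
    f0=current_force()
    hit=line_to([x,y,zmin],q,speed=.015,stop_force=sf)
    p=current_ee_pos(); f=current_force()
    print("probe",np.round([x,y],4),hit,"z",round(p[2],5),"df",np.round(f-f0,1),"t",round(current_t(),2),"w",round(current_width(),4))
    return hit,p,f-f0
E
python3 - <<'E'
from h import *
print(probe(.5180,-.1592)[0])
E
```

```text
probe [ 0.518  -0.1592] False z 0.08607 df [ 1.  -0.7  1.3] t 11.82 w 0.0123
False
```

```bash
python3 - <<'E'
from h import *
q=quat(rd)
im=capture("scene"); cv2.imwrite("pics/e.png",cv2.resize(im[180:265,230:330,::-1],(700,595),interpolation=2))
f0=current_force()
hit=line_to([.5180,-.1592,.0615],q,speed=.015,stop_force=7)
p=current_ee_pos(); print(hit,p,np.round(current_force()-f0,1),current_width(),current_t())
sleep(.4); print(np.round(current_force()-f0,1))
im=capture("scene"); cv2.imwrite("pics/f.png",cv2.resize(im[180:265,230:330,::-1],(700,595),interpolation=2))
E
```

```text
True [ 0.51800347 -0.15920208  0.06430336] [-1.   1.9  4.4] 0.01266230245648694 13.1833
[-1.2  1.7  5.2]
```

View pics/f.png

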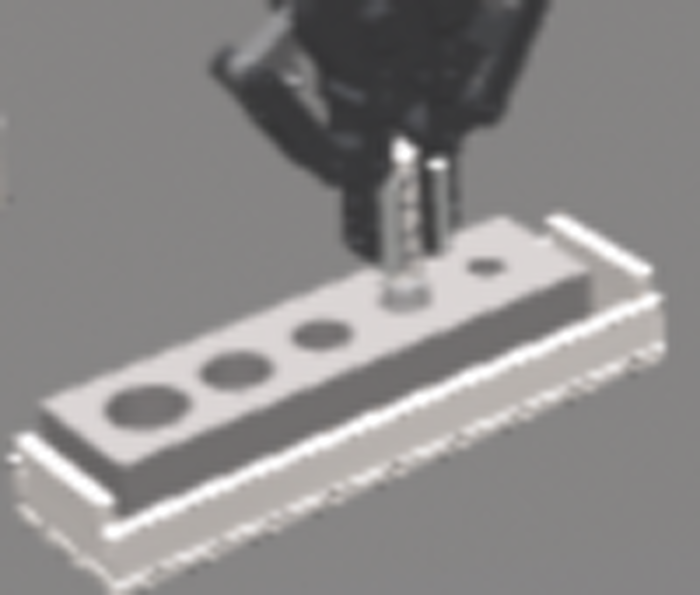

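It stopped at TCP z = 0.0643, exactly the predicted floor height. The picture shows the gauge in the second-smallest hole with about 10 mm of pin above the strip. I'll let go and retreat.

```bash
python3 - <<'E'
from h import *
q=quat(rd)
command_gripper(.05)
print(current_t(),current_width(),current_force())
line_to([.5180,-.1592,.20],q,speed=.08)
movej([-1.286,0.22,1.526,0,1.395,-0.126])
sleep(.3)
for c in("scene","top"):
    im=capture(c); cv2.imwrite(f"pics/g_{c}.png",im[:,:,::-1])
s=cv2.imread("pics/g_scene.png"); t=cv2.imread("pics/g_top.png")
cv2.imwrite("pics/g.png",np.hstack([cv2.resize(s[180:265,230:330],(470,400),interpolation=2),cv2.resize(t[215:340,345:440],(304,400),interpolation=2)]))
print(current_t(),current_force(),current_ee_pos())
E
```

```text
14.0833 0.05016987762273234 [ 0.91572482 -0.6569453   0.03375711]
18.1417 [ 0.6133008  -0.02882699 -0.02480241] [ 0.25002824 -0.57294569  0.23183356]
```

View pics/g.png

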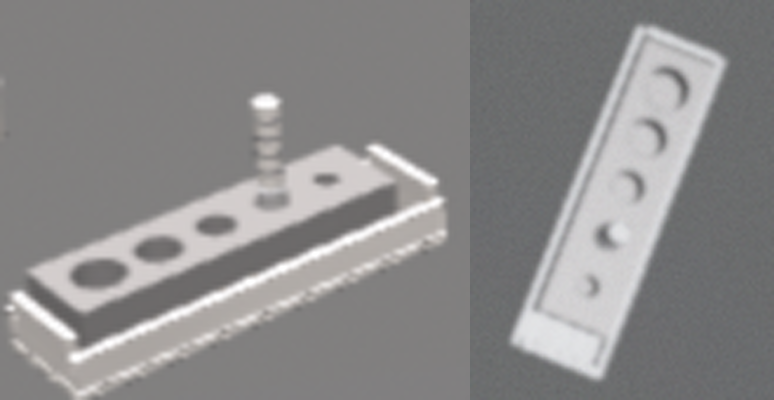

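View pics/g_scene.png

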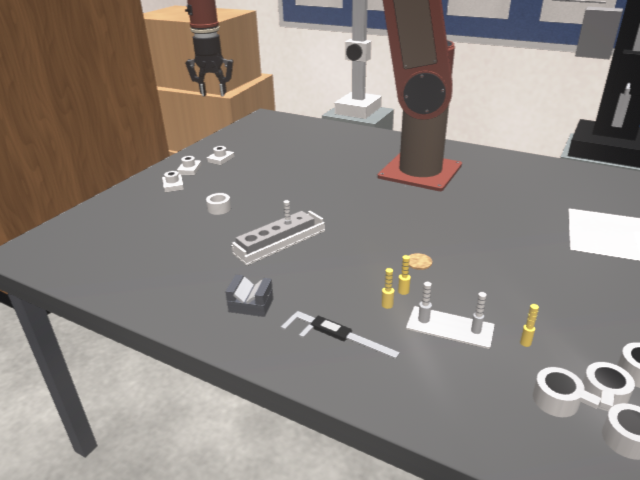

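The gauge stands in the second-smallest hole, upright as far as the pictures show. A 1.5 mm clearance over 30 mm depth limits its tilt to about 0.05 rad. The plate gauges, yellow look-alikes and bystanders are at their original pixels, and the arm is clear. I'll hand in.

```bash
python3 - <<'E'
from h import *
print(atz("top",[391.8,288.1],.106),atz("scene",[285.8,201.1],.106))
hand_in(); print(current_t())
E
```

```text
[ 0.51492459 -0.16099479  0.106     ] [ 0.51954241 -0.15896196  0.106     ]
the job is handed in; nothing more can be done
the job is handed in; nothing more can be done
```

The gauge on the cork pad was the 16 mm one, and it now stands released in the 16 mm hole, the second from the small end. I gripped it by the handle and found the hole on the first light probe. I then let it down, still held, until it touched the floor. I handed in just after 18 s of the 72 s allowed; no verdict was reported.

- **Depth:** the gripper stopped at z = 0.0643 m, the height predicted for the hole floor. The force on the tool was then about 5 N, well under the 35 N limit.
- **After release:** the last pictures show the gauge upright in its hole. The two plate gauges, the yellow look-alikes and the bystanders are where they were, and the arm is clear.
- **Disagreement:** the two cameras differ by about 5 mm on where the gauge's top is (top camera 0.515, -0.161; scene camera 0.520, -0.159). They differed by about 3 mm on the hole positions before the grasp, so I put most of it down to calibration. The gripper's own position at release (0.518, -0.159) lies between the two.

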